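Sort the altar things into their lacquer trays

TASK

Put the altar things away by kind: the two porcelain cups in the blue-lined tray, the two brass things (the bell and the candlestick) in the green-lined tray, and the rosewood fish block in the cream-lined tray. In the two divided trays each compartment takes one thing, either way round; everything must stand upright, flat on its tray's floor, let go and at rest. Set things down without dropping or knocking them about, and leave the bronze censer and the black incense box where they stand.

Things in the scene. Friction and masses are not known exactly. Their poses are not given: they have to be found in the camera images.
- cup_plain: white porcelain offering cup, plain white inside and out, 52 mm across the rim, 34 mm across the foot, 46 mm tall, sides nearly upright from 12 mm above the foot; stands upright. Origin: centre of the foot's underside; z up
- cup_blue: white porcelain offering cup, its inner floor glazed blue, 52 mm across the rim, 34 mm across the foot, 46 mm tall, sides nearly upright from 12 mm above the foot; stands upright. Origin: centre of the foot's underside; z up
- bell: small brass bell standing on its 48 mm wide mouth, with an upright turned teak handle 16 mm thick from 46 to 94 mm above the mouth, ending in a 19 mm knob; 104 mm tall in all. Origin: centre of the underside; z up along the handle
- candlestick: empty brass candlestick, foot 56 mm across, thin stem, drip pan 40 mm across at 40 to 48 mm, above it a cylindrical socket 22 mm across from 48 to 84 mm (its top). Origin: centre of the underside; z up
- fish: hollow rosewood fish block (temple wood drum), brown with gold eyes and a darker ridge and tail: rounded, 56 mm wide along its x, 87 mm long along its y (head towards -y), 59 mm tall, on a flat 40 by 52 mm foot. Its flat flanks, to be gripped along x, are 16 to 42 mm above the foot. Origin: centre of the foot's underside; z up
- tray_blue: fixed black lacquer tray with blue lining, 92 mm along its x by 180 mm along its y, walls 4 mm thick and 14 mm high; a 4 mm divider as high as the walls, across the middle, makes two compartments of 84 by 84 mm, centred 44 mm from the tray's centre at +y and -y. Lined floor 6 mm above the underside. Origin: centre of the underside; z up
- tray_green: fixed black lacquer tray with green lining, 92 mm along its x by 180 mm along its y, walls 4 mm thick and 14 mm high; a 4 mm divider as high as the walls, across the middle, makes two compartments of 84 by 84 mm, centred 44 mm from the tray's centre at +y and -y. Lined floor 6 mm above the underside. Origin: centre of the underside; z up
- tray_cream: fixed black lacquer tray with cream lining and no divider: one compartment of 84 mm along its x by 122 mm along its y (outside 92 by 130 mm), walls 4 mm thick and 14 mm high. The fish lies in it lengthwise. Lined floor 6 mm above the underside. Origin: centre of the underside; z up
- censer: squat bronze tripod censer with two ear loops, 100 mm across (108 mm over the ears), 96 mm tall, loose; a bystander, to be left alone. Origin: centre between the feet, at the shelf
- incense_box: round black lacquer incense box with a gold band and knob, 80 mm across, 47 mm tall, loose; a bystander, to be left alone. Origin: centre of the underside

How it is judged (in metres and radians):
At the end, for the whole second after the job is handed in: Cups in the blue tray, bell and candlestick in the green, one per compartment; fish in the cream. Each origin 2-10 mm above the tray underside, within 30 mm (tray x) and 32 mm (tray y; fish 45 mm) of the compartment centre, tilt under 0.12 rad, slower than 0.02 m/s (((x of cup_plain in the frame of tray_blue between -0.03 and 0.03 m and y of cup_plain in the frame of tray_blue between 0.012 and 0.076 m and z of cup_plain in the frame of tray_blue between 0.002 and 0.01 m and x of cup_blue in the frame of tray_blue between -0.03 and 0.03 m and y of cup_blue in the frame of tray_blue between -0.076 and -0.012 m and z of cup_blue in the frame of tray_blue between 0.002 and 0.01 m) or (x of cup_blue in the frame of tray_blue between -0.03 and 0.03 m and y of cup_blue in the frame of tray_blue between 0.012 and 0.076 m and z of cup_blue in the frame of tray_blue between 0.002 and 0.01 m and x of cup_plain in the frame of tray_blue between -0.03 and 0.03 m and y of cup_plain in the frame of tray_blue between -0.076 and -0.012 m and z of cup_plain in the frame of tray_blue between 0.002 and 0.01 m)) and ((x of bell in the frame of tray_green between -0.03 and 0.03 m and y of bell in the frame of tray_green between 0.012 and 0.076 m and z of bell in the frame of tray_green between 0.002 and 0.01 m and x of candlestick in the frame of tray_green between -0.03 and 0.03 m and y of candlestick in the frame of tray_green between -0.076 and -0.012 m and z of candlestick in the frame of tray_green between 0.002 and 0.01 m) or (x of candlestick in the frame of tray_green between -0.03 and 0.03 m and y of candlestick in the frame of tray_green between 0.012 and 0.076 m and z of candlestick in the frame of tray_green between 0.002 and 0.01 m and x of bell in the frame of tray_green between -0.03 and 0.03 m and y of bell in the frame of tray_green between -0.076 and -0.012 m and z of bell in the frame of tray_green between 0.002 and 0.01 m)) and x of fish in the frame of tray_cream between -0.03 and 0.03 m and y of fish in the frame of tray_cream between -0.045 and 0.045 m and z of fish in the frame of tray_cream between 0.002 and 0.01 m and angle between each of cup_plain, cup_blue, bell, candlestick, fish's own z axis and vertical below 0.12 rad and linear speed of each of cup_plain, cup_blue, bell, candlestick, fish below 0.02 m/s); the robot touches nothing.
It fails at once if one of the five things is dropped or knocked flying: faster than 0.7 m/s while the fingers do not touch it ((linear speed of cup_plain above 0.7 m/s and contact force between cup_plain and the fingers below 0.05 N) or (linear speed of cup_blue above 0.7 m/s and contact force between cup_blue and the fingers below 0.05 N) or (linear speed of bell above 0.7 m/s and contact force between bell and the fingers below 0.05 N) or (linear speed of candlestick above 0.7 m/s and contact force between candlestick and the fingers below 0.05 N) or (linear speed of fish above 0.7 m/s and contact force between fish and the fingers below 0.05 N)).
It fails at once if the censer is moved more than 20 mm (distance of censer from where it was at the start of the episode above 0.02 m).
It fails at once if the incense box is moved more than 20 mm (distance of incense_box from where it was at the start of the episode above 0.02 m).
It also fails if it takes over 128 s, if anything falls off the work surface, if the arm or the gripper's body presses on something with over 40 N, if the wrist force passes 120 N, or if a joint passes its speed limit or range.

ROBOT

A 7-joint arm with a two-finger parallel gripper is mounted at the origin on the work surface. World frame = base frame: x ahead of the robot, y to its left, z up, the work surface at z = 0. Lengths are in m, angles in degrees, forces in N, time in s.
With the tool pointing down it reaches from about 0.425 to 0.95 m from the base axis. Payload 4.7 kg.
Tool frame: the origin (TCP) lies at the very end of the fingers, on their centre line; the grasp point (between the pads) lies 19 mm behind it; z points along the fingers, y is the line along which they close (so a half turn about z gives the same grasp; the last joint's range is limited). The gripper opens to 87 mm and grips with 3 to 60 N. Pads are 19 mm wide; open, the fingers measure 117 mm over their backs; the gripper's body (75 mm by 190 mm) begins 51 mm behind the grasp point.
Start: joints at [-66.515, 26.849, -2.785, 87.806, 1.381, 65.374, -4.715], TCP at [0.287, 0.611, 0.223] pointing down, gripper open.
Joint ranges: [-148.3, 148.3], [-19.14, 114.17], [-79.39, 73.82], [5.75, 140.21], [-59.74, 239.74], [12.07, 113.84], [-152.46, 152.46]. Speed limits (degrees/s): [147.25, 147.25, 180, 180, 180, 180, 180].

INTERFACE

Orientations are given as a 3x3 rotation matrix whose columns are the frame's x, y, z axes.
In Python, from bench import env gives the robot as it stands.
- The arm moves only by the tool step_hand, called after "Call:" by a JSON object that holds its "method" and its "body", one argument or row to a line. Schema: {"type":"object","properties":{"segments":{"type":"array","items":{"type":"object","properties":{"dx":{"type":"number"},"dy":{"type":"number"},"dz":{"type":"number"},"drx":{"type":"number"},"dry":{"type":"number"},"drz":{"type":"number"}},"additionalProperties":false},"minItems":1,"maxItems":20},"finger_gap":{"type":"number"},"force":{"type":"number"},"only":{"type":"string"},"quiet":{"type":"boolean"},"lines":{"type":"string"}},"required":["segments"],"additionalProperties":false}. segments is a list of rows, 1 to 20 of them, each an object with the fields dx, dy, dz (the shift in shares of the most that a row can go, 1 being 50 mm), drx, dry, drz (a rotation vector in degrees); a field left out counts as zero; each row shifts and turns the commanded pose from where the row before left it, along the tool's axes as they then stand; what a row does not reach is not made up. A row lasts 1/10 s, in which the tool goes at most 0.05 m and 8.59 degrees, less where a joint would pass 70% of its speed; a pose out of reach is approached as far as the arm can. finger_gap is the finger opening in m, set as the call begins (left out keeps the last). The fingers move at their own pace and stop on an object; force is the grip in N (left out, the last holds). Time passes only in rows, so rows that do not move let the fingers close. The tool returns the time, the measured TCP pose, the force, the opening and the grip force at its end. only (a regular expression) keeps the lines of the reply that match it, lines (a string "A,B") keeps lines A to B, and quiet returns only ok. Input that does not fit is refused with a message, and nothing moves.
- env.get_state(): the state, without advancing time (a new reading comes with each control period).
- env.get_image(name): name is "scene" or "top" or "wrist"; returns a dict with "img" (384x512x3 uint8, red, green, blue), "mtx" (3x3 intrinsics, pixels), "R" (3x3) and "t" (3): a world point X has camera coordinates R X + t; the wrist camera has in their place "tool_from_camera" (4x4, takes a point from camera to tool coordinates, whose origin is the TCP and whose axes are the flange's). Camera axes: x right, y down, z forward; pixel columns grow to the right and rows downward; lengths in m; the calibration is good to about 2 mm. A picture is of the moment at which its call begins: read the wrist's pose just before it. There is no depth.
- env.close_job(): hands the job in; it is judged then, once.
The state is a dict: "time": time; "joints": joint angles; "dq": joint speeds; "joint_efforts": joint torques, N m; "tcp_pos": TCP position; "ee_rot": TCP orientation; "ft_force": force on the tool from outside, world axes, zero at the start; "moment": the same for the moment, N m; "gripper_width": finger opening in m; "finger_force": force on a finger pad.
Only numpy, scipy, OpenCV 4.12 (cv2) and the standard library are available. Lean on these libraries where they do the work, as an engineer would, in place of code of your own. Each camera call takes 0.05 s, during which the arm holds its last target. There are 200 camera calls.

## Working session

There is one attempt and no reset: what is moved stays moved. The work goes in short steps, Python scripts to look and compute and a tool call to move; the robot and the scene stay as the last step left them, time stands still between calls to the robot, and variables do not carry over. Pictures are saved under pics/ and viewed, at most 17 in all, crops included, and the job is handed in when it is done.

```bash
ls; mkdir -p pics; python3 - <<'E'
from bench import env
import cv2,numpy as np
np.set_printoptions(precision=4,suppress=True)
s=env.get_state();print(s['tcp_pos'],s['ee_rot'],s['time'])
for n in ['scene','top','wrist']:
    d=env.get_image(n);cv2.imwrite(f'pics/{n}0.png',d['img'][:,:,::-1])
    print(n,{k:v for k,v in d.items() if k!='img'})
E
```

```text
bench.py
pics
[0.2865 0.6105 0.2215] [[-0.9053  0.4248 -0.0008]
 [ 0.4248  0.9053 -0.0018]
 [-0.0001 -0.0019 -1.    ]] 0.0
scene {'mtx': array([[355.4001,   0.    , 256.2647],
       [  0.    , 355.4001, 189.2093],
       [  0.    ,   0.    ,   1.    ]]), 'R': array([[-0.3761,  0.9263, -0.021 ],
       [ 0.5334,  0.1979, -0.8224],
       [-0.7577, -0.3205, -0.5685]]), 't': array([ 0.1918, -0.258 ,  1.5446])}
top {'mtx': array([[419.9405,   0.    , 256.7356],
       [  0.    , 419.9405, 191.98  ],
       [  0.    ,   0.    ,   1.    ]]), 'R': array([[-0.0105, -0.9999, -0.0034],
       [-0.9925,  0.0108, -0.1219],
       [ 0.1219,  0.0021, -0.9925]]), 't': array([-0.0005,  0.5201,  1.3826])}
wrist {'mtx': array([[319.3316,   0.    , 260.431 ],
       [  0.    , 319.3316, 186.0294],
       [  0.    ,   0.    ,   1.    ]]), 'tool_from_camera': array([[ 0.0003, -0.9578, -0.2874,  0.0773],
       [ 1.    ,  0.0004, -0.0004,  0.0006],
       [ 0.0005, -0.2874,  0.9578, -0.1618],
       [ 0.    ,  0.    ,  0.    ,  1.    ]])}
```
```bash
python3 - <<'E'
import cv2
for n in ['scene','top']:
    i=cv2.imread(f'pics/{n}0.png');cv2.imwrite(f'pics/{n}0b.png',cv2.resize(i,(800,600),interpolation=cv2.INTER_CUBIC))
E
```

View pics/top0b.png

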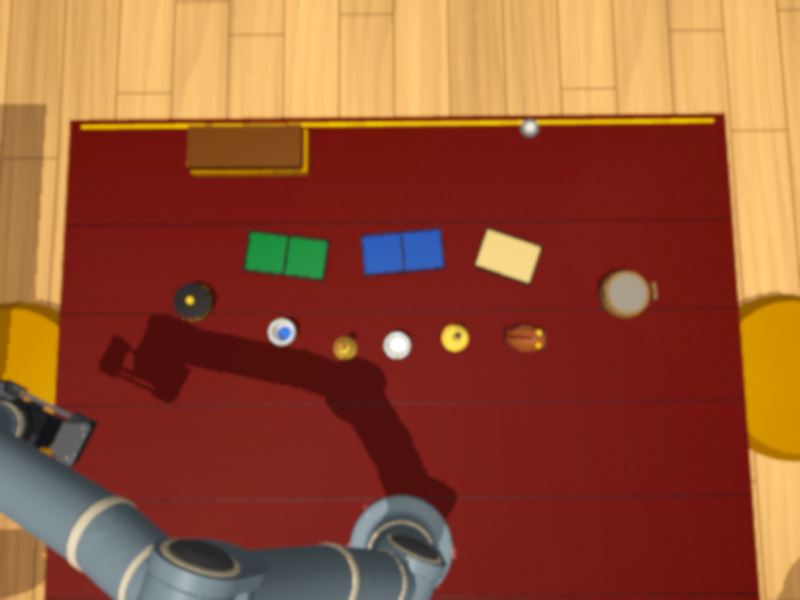

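View pics/scene0b.png

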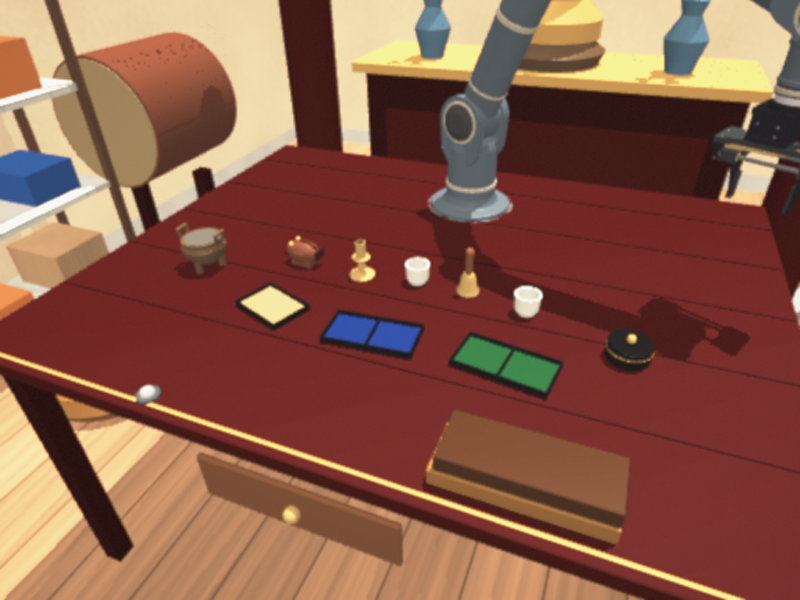

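Top view (800×600 px): the blue cup is at (282,332), bell (345,347), plain cup (397,345), candlestick (455,337) and fish (525,338, head right). The trays are green (287,256), blue (403,252) and cream (509,256). The box is at (193,300) and the censer at (628,293). Next I'll triangulate these against the scene view.

```bash
cat > h.py <<'E'
import cv2,numpy as np
from bench import env
np.set_printoptions(precision=4,suppress=True)
def grab(n,save=None):
    s=env.get_state();d=env.get_image(n)
    if n=='wrist':
        T=np.eye(4);T[:3,:3]=s['ee_rot'];T[:3,3]=s['tcp_pos']
        M=np.linalg.inv(T@d['tool_from_camera']);d['R'],d['t']=M[:3,:3],M[:3,3]
    d['P']=d['mtx']@np.c_[d['R'],d['t']]
    if save:cv2.imwrite(f'pics/{save}.png',cv2.resize(d['img'][:,:,::-1],(800,600),interpolation=cv2.INTER_CUBIC)); np.savez(f'pics/{save}.npz',**d)
    return d
S=512/800
def tri(views):  # [(d,(u,v)),...] full-res pixels; returns point, max reprojection error
    A=np.vstack([[u*d['P'][2]-d['P'][0],v*d['P'][2]-d['P'][1]] for d,(u,v) in views])
    X=np.linalg.svd(A)[2][-1];X=X[:3]/X[3]
    e=max(np.hypot(*(proj(d,X)-p)) for d,p in views)
    return X,e
def proj(d,X):
    q=d['P']@np.r_[X,1];return q[:2]/q[2]
def plane(d,uv,z):
    H=np.c_[d['P'][:,:2],d['P'][:,2]*z+d['P'][:,3]]
    uv=np.atleast_2d(uv);q=np.linalg.solve(H,np.c_[uv,np.ones(len(uv))].T);return (q[:2]/q[2]).T
HS={'green':((50,100,40),(80,255,255)),'blue':((105,120,60),(125,255,255)),'cream':((18,50,170),(32,150,255))}
def lining(d,c):
    m=cv2.inRange(cv2.cvtColor(d['img'],cv2.COLOR_RGB2HSV),*HS[c])
    m=cv2.morphologyEx(m,cv2.MORPH_CLOSE,np.ones((5,5)))
    k=max(cv2.findContours(m,cv2.RETR_EXTERNAL,cv2.CHAIN_APPROX_NONE)[0],key=cv2.contourArea)
    return k[:,0].astype(float)
def tray(d,c,z=0.006):
    p=plane(d,lining(d,c),z);return cv2.minAreaRect((p*1000).astype(np.float32))
E
python3 - <<'E'
from h import *
t=grab('top');s=grab('scene')
P={'cupblue_rim':((282,331),(528,293)),'bellknob':((345,347),(470,251)),'cupplain_rim':((397,344),(418,265)),'candle_top':((455,335),(360,241)),
'fish':((522,337),(303,246)),'box_knob':((190,300),(631,339)),'censer_top':((628,292),(203,238))}
P={k:(np.array(a)*S,np.array(b)*S) for k,(a,b) in P.items()}
for k,(a,b) in P.items(): print(k,*tri([(t,a),(s,b)]))
for c in HS:
    C=[cv2.moments(lining(d,c).astype(np.float32)[:,None]) for d in (t,s)]
    uv=[np.array([m['m10'],m['m01']])/m['m00'] for m in C]
    print(c,*tri([(t,uv[0]),(s,uv[1])]),tray(t,c),tray(s,c))
E
```

```text
cupblue_rim [0.4544 0.2483 0.0469] 0.4557599248083716
bellknob [0.4158 0.1128 0.0944] 1.5209223165118453
cupplain_rim [0.4242 0.005  0.0429] 0.5711913928469008
candle_top [ 0.4402 -0.1178  0.0868] 0.7520544115820031
fish [ 0.4381 -0.2643  0.0447] 1.2377716420527154
box_knob [0.5238 0.4467 0.0403] 0.046545405655168896
censer_top [ 0.5253 -0.4795  0.0712] 1.0174541104282169
green [0.6263 0.2494 0.0085] 0.6455219242717599 ((627.0864868164062, 248.71255493164062), (175.88821411132812, 86.47034454345703), 82.11592864990234) ((621.2444458007812, 247.00634765625), (173.1087646484375, 78.88911437988281), 82.14349365234375)
blue [ 0.7808 -0.1382  0.4509] 125.82645935055224 ((632.4229125976562, -8.972312927246094), (86.26526641845703, 173.77198791503906), 4.7929253578186035) ((257.5556640625, -1362.28173828125), (532.220458984375, 204.86538696289062), 52.996604919433594)
cream [ 0.6962 -0.3594  0.5335] 56.11760799202965 ((874.6572265625, -604.6651000976562), (631.8427124023438, 687.9070434570312), 89.28003692626953) ((-2103.451171875, -2486.169677734375), (5643.91357421875, 1798.061767578125), 50.881500244140625)
```

The rows are not in the units I measure in: shifts go in shares of 50 mm. I convert before sending: -0.05 m is -1.

Call:
{"method": "step_hand", "body": {
  "segments": [
    {"dz":-1,"drz":8},
    {"dz":-1,"drz":8},
    {"dz":-1,"drz":8},
    {"drz":8},
    {"drz":8},
    {"drz":8},
    {"drz":8},
    {"drz":8},
    {},
    {}
  ],
  "finger_gap": 0.087
}}

```text
time: 1.25
tcp_pos: [0.2865, 0.6111, 0.3724]
ee_rot: [[-0.018, 1.0, -0.0], [1.0, 0.018, -0.0], [-0.0, -0.0, -1.0]]
ft_force: [-0.6, 0.6, -0.4]
gripper_width: 0.0868
finger_force: 0.0
```

```bash
python3 -c "
from h import *
s=env.get_state();print(s['tcp_pos'],s['ee_rot'],s['joints'])"
```

```text
[0.2865 0.6111 0.3724] [[-0.0181  0.9998 -0.0001]
 [ 0.9998  0.0181 -0.0003]
 [-0.0003 -0.0001 -1.    ]] [-75.0745  22.382    9.8727  75.8112  -3.7793  82.1405 -64.374 ]
```

Call:
{"method": "step_hand", "body": {
  "segments": [
    {"dx":-0.72,"dy":0.6,"drz":1},
    {"dx":-0.72,"dy":0.6},
    {"dx":-0.72,"dy":0.6},
    {"dx":-0.72,"dy":0.6},
    {"dx":-0.72,"dy":0.6},
    {"dx":-0.72,"dy":0.6},
    {"dx":-0.72,"dy":0.6},
    {"dx":-0.72,"dy":0.6},
    {"dx":-0.72,"dy":0.6},
    {},
    {},
    {}
  ]
}}

```text
time: 2.45
tcp_pos: [0.5557, 0.2885, 0.3724]
ee_rot: [[-0.001, 1.0, -0.001], [1.0, 0.001, 0.001], [0.001, -0.001, -1.0]]
ft_force: [-0.6, 1.1, -0.6]
gripper_width: 0.0871
finger_force: 0.0
```

```bash
python3 -c "
from h import *
grab('wrist','w1')"
```

Call:
{"method": "step_hand", "body": {
  "segments": [
    {"dx":-0.84},
    {"dx":-0.84},
    {"dx":-0.84},
    {"dx":-0.84},
    {"dx":-0.84},
    {"dx":-0.84},
    {},
    {},
    {}
  ]
}}

```text
time: 3.4
tcp_pos: [0.5558, 0.0375, 0.3724]
ee_rot: [[-0.002, 1.0, -0.0], [1.0, 0.002, 0.001], [0.001, -0.0, -1.0]]
ft_force: [0.1, 0.8, -0.8]
gripper_width: 0.0868
finger_force: 0.0
```

```bash
python3 -c "
from h import *
grab('wrist','w2');print(env.get_state()['joints'])"
```

```text
[-30.3924  10.3187  26.5707  92.7905  -4.7369  78.0182  -3.0879]
```

View pics/w1.png

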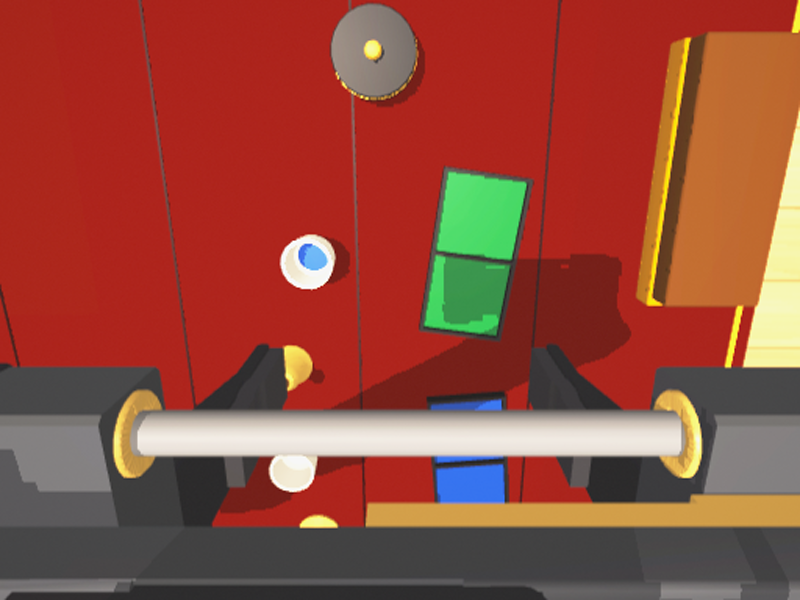

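View pics/w2.png

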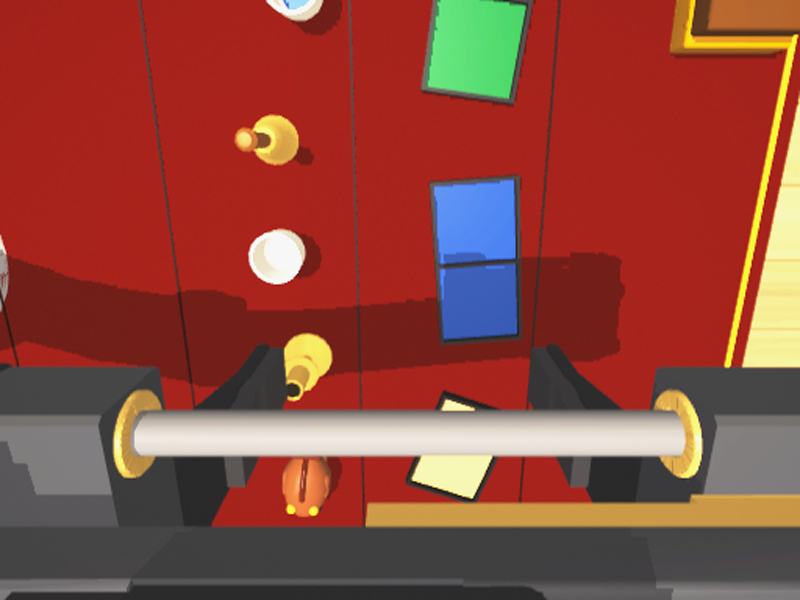

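w1 shows the blue cup at (307,261) and the green tray with corners (445,167), (533,181), (497,339), (419,327). w2 shows the bell knob at (246,139), the plain cup at (277,257) and the blue tray with corners (431,182), (519,177), (521,340), (443,342). The gripper hides the fish side, so I'll take one more view.

Call:
{"method": "step_hand", "body": {
  "segments": [
    {"dx":-0.88},
    {"dx":-0.88},
    {"dx":-0.88},
    {"dx":-0.88},
    {"dx":-0.88},
    {},
    {},
    {}
  ]
}}

```text
time: 4.25
tcp_pos: [0.5563, -0.1825, 0.3721]
ee_rot: [[-0.002, 1.0, -0.001], [1.0, 0.002, 0.001], [0.001, -0.001, -1.0]]
ft_force: [0.6, 0.1, 0.1]
gripper_width: 0.087
finger_force: 0.0
```

```bash
python3 -c "
from h import *
grab('wrist','w3');print(env.get_state()['joints'])
grab('top','t3');grab('scene','s3')"
```

```text
[-12.8649  14.1089  34.231   89.5255  -8.0788  78.8829  22.2385]
```

View pics/w3.png

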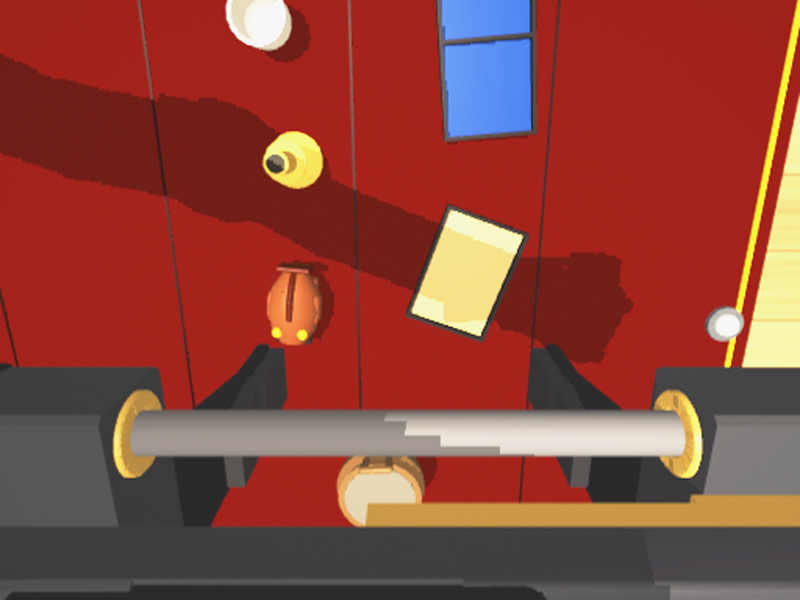

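w3 shows the candlestick top at (275,162), the fish with tail (295,268) and eyes (277,333)/(303,335), and the cream tray with corners (448,206), (528,235), (483,339), (407,314).

```bash
cat > m.py <<'E'
from h import *
L=lambda n:dict(np.load(f'pics/{n}.npz'))
w1,w2,w3,t,s=map(L,('w1','w2','w3','t3','s3'))
q=lambda *a:np.array(a)*S
def rep(n,*v): print(n,*tri(v))
rep('cupb rim',(w1,q(307,261)),(t,q(282,331)),(s,q(528,293)))
rep('cupp rim',(w2,q(277,257)),(t,q(397,344)),(s,q(418,265)))
rep('bell knob',(w2,q(246,139)),(t,q(345,347)),(s,q(470,251)))
rep('candle top',(w3,q(275,162)),(w2,q(294,388)),(t,q(455,335)))
rep('fish mid-ridge',(w3,q(292,301)),(t,q(522,337)),(s,q(303,246)))
print('cupb z.046',plane(w1,q(307,261),.046),'cupp',plane(w2,q(277,257),.046),'bell .1',plane(w2,q(246,139),.1),'candle .084',plane(w3,q(275,162),.084))
print('fish tail/eyes z.045/.05',plane(w3,q(295,268),.05),plane(w3,q(290,334),.05),'sides',plane(w3,[q(267,303),q(322,303)],.03),'ends',plane(w3,[q(295,264),q(292,347)],.03))
C={'green':(w1,[(445,167),(533,181),(497,339),(419,327)]),'blue':(w2,[(431,182),(519,177),(521,340),(443,342)]),'cream':(w3,[(448,206),(528,235),(483,339),(407,314)])}
for k,(d,c) in C.items():
    p=plane(d,np.array(c)*S,.014);e=np.diff(np.r_[p,p[:1]],axis=0)
    l=(p[0]+p[1]-p[2]-p[3])/2
    print(k,p.mean(0),'sides',np.linalg.norm(e,axis=1),'yaw of tray y from Y (deg)',np.degrees(np.arctan2(-l[0],l[1])))
# tray heights: lining corner seen in two views (triangulated divider/edge points)
rep('blue far corner',(w2,q(521,340)),(w3,q(536,131)))
rep('blue far corner L',(w2,q(443,342)),(w3,q(446,141)))
E
python3 m.py
```

```text
cupb rim [0.4551 0.2493 0.046 ] 1.975011876637783
cupp rim [0.425  0.0048 0.0429] 1.1572631432454061
bell knob [0.4176 0.1142 0.094 ] 3.882612523119857
candle top [ 0.4416 -0.1193  0.0812] 2.3035640437187057
fish mid-ridge [ 0.4386 -0.2636  0.0445] 1.3568318281528973
cupb z.046 [[0.4569 0.2519]] cupp [[0.4275 0.005 ]] bell .1 [[0.4233 0.1178]] candle .084 [[ 0.4425 -0.1213]]
fish tail/eyes z.045/.05 [[ 0.4461 -0.2252]] [[ 0.4365 -0.2959]] sides [[ 0.4094 -0.2686]
 [ 0.4678 -0.2685]] ends [[ 0.4418 -0.226 ]
 [ 0.4327 -0.319 ]]
green [0.6276 0.2487] sides [0.0912 0.1756 0.0887 0.1748] yaw of tray y from Y (deg) -8.619122829717082
blue [ 0.6344 -0.0096] sides [0.0897 0.1792 0.0875 0.1768] yaw of tray y from Y (deg) 4.900134396514229
cream [ 0.6218 -0.2419] sides [0.0902 0.125  0.0901 0.1257] yaw of tray y from Y (deg) -19.62161497779483
blue far corner [ 0.6838 -0.0939  0.0217] 0.026898207534653756
blue far corner L [ 0.5982 -0.1034  0.0049] 0.5125837322790755
```

Measured heights match the given sizes: rims about 45 mm, knob about 94–100 mm, candlestick top about 81 mm. I'll start with the fish, since it is nearest.

To row units: 0.036 m is 0.72, -0.0169 m is -0.338.

Call:
{"method": "step_hand", "body": {
  "segments": [
    {"dx":-0.244,"dy":-0.338,"dz":0.72},
    {"dx":-0.244,"dy":-0.338,"dz":0.72},
    {"dx":-0.244,"dy":-0.338,"dz":0.72},
    {"dx":-0.244,"dy":-0.338,"dz":0.72},
    {"dx":-0.244,"dy":-0.338,"dz":0.72},
    {"dx":-0.244,"dy":-0.338,"dz":0.72},
    {"dx":-0.244,"dy":-0.338,"dz":0.72},
    {"drz":7.7},
    {},
    {},
    {}
  ],
  "finger_gap": 0.087
}}

```text
time: 5.5
tcp_pos: [0.4383, -0.2697, 0.1213]
ee_rot: [[0.133, 0.991, 0.002], [0.991, -0.133, -0.0], [-0.0, 0.002, -1.0]]
ft_force: [1.0, 0.3, -0.2]
gripper_width: 0.0873
finger_force: 0.0
```

```bash
python3 -c "
from h import *
grab('wrist','w4')"
```

```text
(no output)
```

View pics/w4.png

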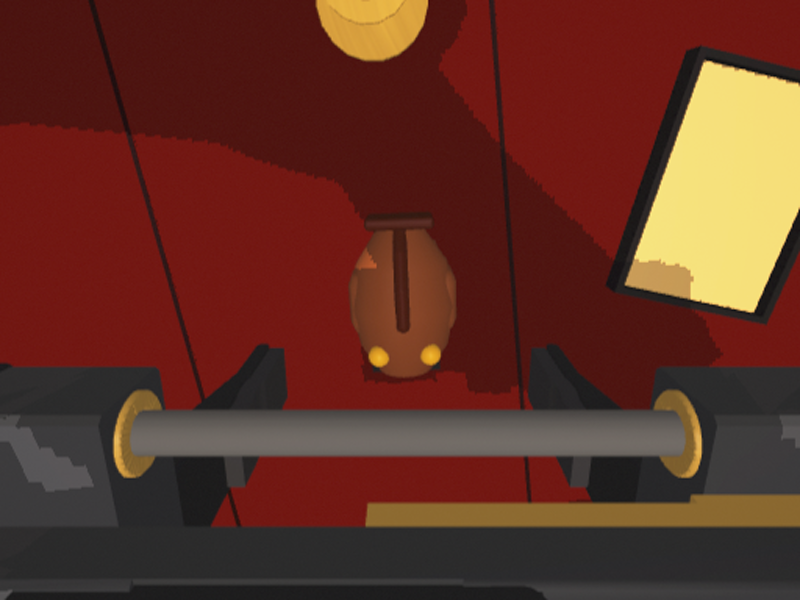

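w4 shows the fish squared with the fingers: flanks at columns 349 and 456, tail edge at row 214, front at row 378.

```bash
python3 -c "
from h import *
d=dict(np.load('pics/w4.npz'))
print(plane(d,np.array([(349,300),(456,300),(400,378),(399,220),(400,330)])*S,.03), plane(d,np.array([(399,217),(379,356),(431,356)])*S,.045))
"
```

```text
[[ 0.4095 -0.268 ]
 [ 0.466  -0.2756]
 [ 0.4301 -0.317 ]
 [ 0.4417 -0.2293]
 [ 0.4341 -0.2885]] [[ 0.4424 -0.2256]
 [ 0.4223 -0.2956]
 [ 0.449  -0.2992]]
```

To row units: -0.003 m is -0.06, 0.03 m is 0.6.

Call:
{"method": "step_hand", "body": {
  "segments": [
    {"dx":-0.06,"dz":0.6},
    {"dz":0.6},
    {"dz":0.6},
    {"dz":0.34},
    {},
    {}
  ]
}}

```text
time: 6.15
tcp_pos: [0.4372, -0.2733, 0.0141]
ee_rot: [[0.136, 0.991, 0.001], [0.991, -0.136, -0.0], [-0.0, 0.001, -1.0]]
ft_force: [0.0, -0.7, -0.1]
gripper_width: 0.0871
finger_force: 0.0
```

Call:
{"method": "step_hand", "body": {
  "segments": [
    {},
    {},
    {},
    {},
    {},
    {},
    {}
  ],
  "finger_gap": 0.04,
  "force": 20
}}

```text
time: 6.85
tcp_pos: [0.4363, -0.273, 0.0138]
ee_rot: [[0.136, 0.991, -0.0], [0.991, -0.136, 0.001], [0.001, -0.0, -1.0]]
ft_force: [-0.7, 1.0, 5.7]
gripper_width: 0.0563
finger_force: 19.8
```

To row units: -0.02 m is -0.4, 0.0327 m is 0.654.

Call:
{"method": "step_hand", "body": {
  "segments": [
    {"dz":-0.2},
    {"dz":-0.4},
    {"dz":-0.6},
    {"dz":-0.4},
    {"dx":0.1,"dy":0.32},
    {"dx":0.204,"dy":0.654},
    {"dx":0.204,"dy":0.654},
    {"dx":0.204,"dy":0.654},
    {"dx":0.204,"dy":0.654},
    {"dx":0.204,"dy":0.654},
    {"drz":5.9},
    {"drz":5.9},
    {},
    {},
    {}
  ]
}}

```text
time: 8.35
tcp_pos: [0.6219, -0.2418, 0.093]
ee_rot: [[0.335, 0.942, -0.001], [0.942, -0.335, 0.001], [0.0, -0.001, -1.0]]
ft_force: [-0.2, -0.3, -3.1]
gripper_width: 0.0562
finger_force: 19.8
```

```bash
python3 -c "
from h import *
d=grab('wrist','w5')"
```

```text
(no output)
```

View pics/w5.png

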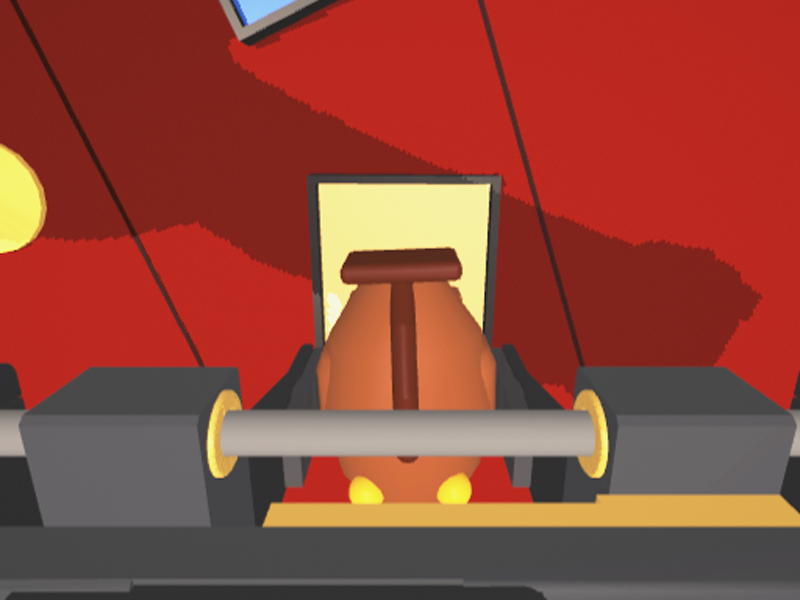

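w5 shows the fish held upright over the cream tray and centred on it: walls at columns 308 and 500, fish centre at about 406. Lowering.

Call:
{"method": "step_hand", "body": {
  "segments": [
    {"dz":0.4},
    {"dz":0.4},
    {"dz":0.4},
    {"dz":0.14},
    {"dz":0.08},
    {"dz":0.02},
    {},
    {}
  ]
}}

```text
time: 9.2
tcp_pos: [0.6225, -0.2424, 0.0225]
ee_rot: [[0.336, 0.942, 0.002], [0.942, -0.336, -0.0], [0.0, 0.002, -1.0]]
ft_force: [-0.3, -0.4, -3.1]
gripper_width: 0.0562
finger_force: 19.8
```

Call:
{"method": "step_hand", "body": {
  "segments": [
    {"dz":0.02},
    {"dz":0.02},
    {},
    {}
  ]
}}

```text
time: 9.6
tcp_pos: [0.6222, -0.2422, 0.0199]
ee_rot: [[0.336, 0.942, 0.001], [0.942, -0.336, 0.0], [0.0, 0.001, -1.0]]
ft_force: [0.1, 0.0, -0.3]
gripper_width: 0.0563
finger_force: 19.8
```

Call:
{"method": "step_hand", "body": {
  "segments": [
    {},
    {},
    {}
  ],
  "finger_gap": 0.075
}}

```text
time: 9.9
tcp_pos: [0.6222, -0.2424, 0.0198]
ee_rot: [[0.336, 0.942, 0.001], [0.942, -0.336, -0.0], [-0.0, 0.001, -1.0]]
ft_force: [0.4, 0.0, -0.3]
gripper_width: 0.0711
finger_force: 0.0
```

Call:
{"method": "step_hand", "body": {
  "segments": [
    {"dz":-0.4},
    {"dz":-0.8},
    {"dz":-0.6,"drz":-6.5},
    {"dz":-0.6,"drz":-6.5},
    {"drz":-6.6},
    {"dx":0.488,"dy":-0.72},
    {"dx":0.488,"dy":-0.72},
    {"dx":0.488,"dy":-0.72},
    {"dx":0.488,"dy":-0.72},
    {"dx":0.488,"dy":-0.72},
    {},
    {},
    {}
  ]
}}

```text
time: 11.2
tcp_pos: [0.4435, -0.1207, 0.1401]
ee_rot: [[0.001, 1.0, 0.002], [1.0, -0.001, -0.001], [-0.001, 0.002, -1.0]]
ft_force: [0.1, -0.0, 0.0]
gripper_width: 0.075
finger_force: 0.0
```

```bash
python3 -c "
from h import *
d=grab('wrist','w6')"
```

```text
(no output)
```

View pics/w6.png

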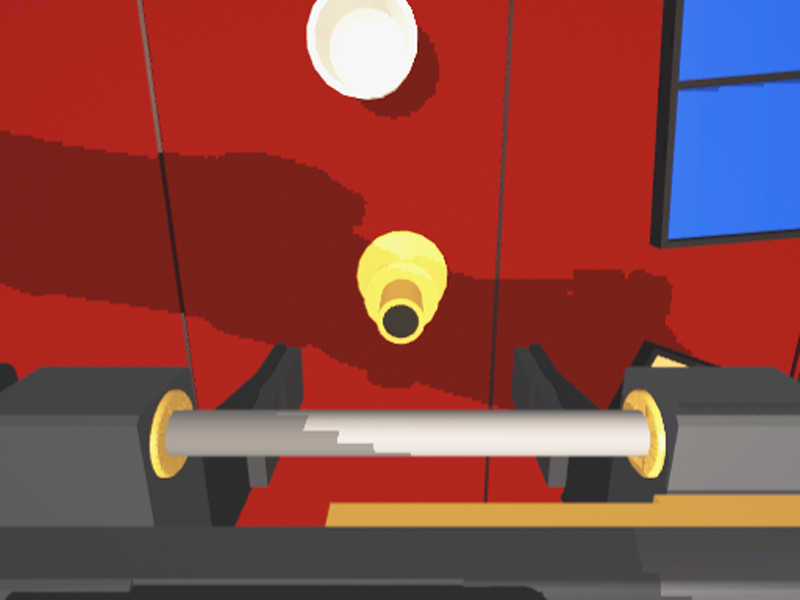

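w6 shows the candlestick's socket top at (400,321) between the fingers, and part of the plain cup at (362,40).

```bash
python3 -c "
from h import *
d=dict(np.load('pics/w6.npz'))
print(plane(d,np.array([(400,321)])*S,.084),plane(d,np.array([(402,274)])*S,.004),plane(d,np.array([(362,43)])*S,.046))
"
```

```text
[[ 0.4422 -0.1221]] [[ 0.4426 -0.1207]] [[0.4247 0.0017]]
```

Call:
{"method": "step_hand", "body": {
  "segments": [
    {"dy":-0.04,"dz":0.6},
    {"dz":0.6},
    {"dz":0.4},
    {"dz":0.14},
    {},
    {},
    {}
  ]
}}

```text
time: 11.95
tcp_pos: [0.4411, -0.1204, 0.0535]
ee_rot: [[0.001, 1.0, 0.002], [1.0, -0.001, -0.0], [-0.0, 0.002, -1.0]]
ft_force: [1.0, -0.0, 0.3]
gripper_width: 0.0751
finger_force: 0.0
```

Call:
{"method": "step_hand", "body": {
  "segments": [
    {},
    {},
    {},
    {},
    {},
    {},
    {},
    {},
    {}
  ],
  "finger_gap": 0.012,
  "force": 25
}}

```text
time: 12.85
tcp_pos: [0.4402, -0.12, 0.0525]
ee_rot: [[0.001, 1.0, 0.0], [1.0, -0.001, -0.0], [-0.0, 0.0, -1.0]]
ft_force: [0.7, -0.7, -0.9]
gripper_width: 0.0214
finger_force: 25.0
```

Call:
{"method": "step_hand", "body": {
  "segments": [
    {"dz":-0.2},
    {"dz":-0.4},
    {"dz":-0.6},
    {"dz":-0.6},
    {"dz":-0.4},
    {"dx":0.414,"dy":0.192},
    {"dx":0.826,"dy":0.386},
    {"dx":0.826,"dy":0.386},
    {"dx":0.826,"dy":0.386},
    {"dx":0.826,"dy":0.386},
    {"dx":0.826,"dy":0.386},
    {"dx":0.826,"dy":0.386},
    {"dx":0.826,"dy":0.386},
    {"dx":0.826,"dy":0.386},
    {"dx":0.826,"dy":0.386},
    {"dx":0.414,"dy":0.192},
    {},
    {},
    {}
  ]
}}

```text
time: 14.75
tcp_pos: [0.6329, 0.2909, 0.1626]
ee_rot: [[0.003, 1.0, -0.001], [1.0, -0.003, -0.002], [-0.002, -0.001, -1.0]]
ft_force: [-0.8, -0.2, -2.6]
gripper_width: 0.0213
finger_force: 25.0
```

To row units: 0.03 m is 0.6, 0.02 m is 0.4.

Call:
{"method": "step_hand", "body": {
  "segments": [
    {"dz":0.4},
    {"dz":0.6},
    {"dz":0.6},
    {"dz":0.3},
    {"dz":0.1},
    {},
    {},
    {}
  ]
}}

```text
time: 15.55
tcp_pos: [0.6343, 0.2933, 0.0643]
ee_rot: [[0.001, 1.0, 0.003], [1.0, -0.001, 0.001], [0.001, 0.003, -1.0]]
ft_force: [-0.5, 0.2, -2.9]
gripper_width: 0.021
finger_force: 25.0
```

Call:
{"method": "step_hand", "body": {
  "segments": [
    {"dz":0.02},
    {"dz":0.02},
    {"dz":0.02},
    {"dz":0.02},
    {},
    {}
  ]
}}

```text
time: 16.15
tcp_pos: [0.6333, 0.293, 0.0586]
ee_rot: [[0.001, 1.0, 0.0], [1.0, -0.001, 0.0], [0.0, 0.0, -1.0]]
ft_force: [-0.2, -0.2, -1.1]
gripper_width: 0.0216
finger_force: 25.0
```

```bash
python3 -c "
from h import *
d=grab('wrist','w7')"
```

```text
(no output)
```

View pics/w7.png

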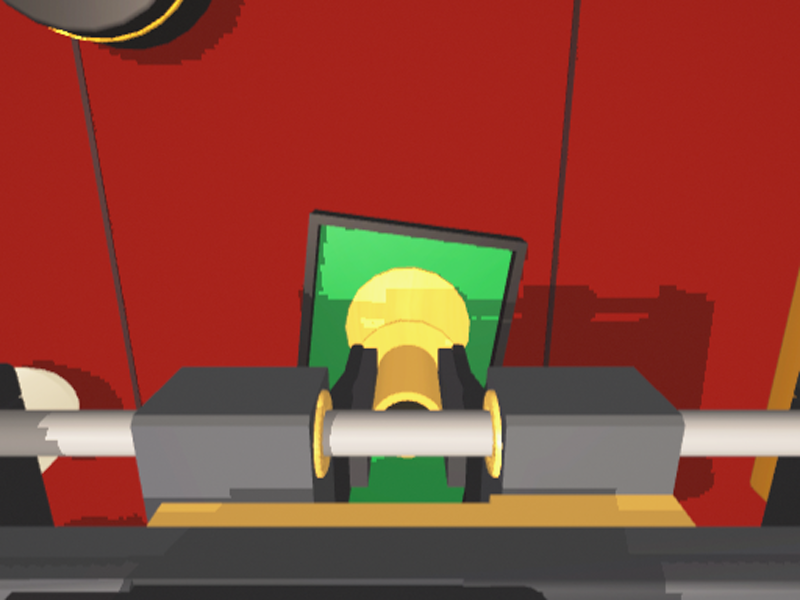

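w7 shows the candlestick standing upright in the +y green compartment, its foot clear of the walls (columns 347–470, walls 310 and 510). Releasing, then to the blue cup.

To row units: 0.0005 m is 0.01.

Call:
{"method": "step_hand", "body": {
  "segments": [
    {"dz":0.01},
    {},
    {},
    {},
    {}
  ],
  "finger_gap": 0.05
}}

```text
time: 16.7
tcp_pos: [0.6333, 0.293, 0.0582]
ee_rot: [[0.001, 1.0, 0.0], [1.0, -0.001, 0.0], [0.0, 0.0, -1.0]]
ft_force: [0.6, -0.2, -0.2]
gripper_width: 0.0482
finger_force: 0.0
```

Call:
{"method": "step_hand", "body": {
  "segments": [
    {"dz":-0.4},
    {"dz":-0.6},
    {"dz":-0.6},
    {"dx":-0.17,"dy":-0.708},
    {"dx":-0.17,"dy":-0.708},
    {"dx":-0.17,"dy":-0.708},
    {"dx":-0.17,"dy":-0.708},
    {"dx":-0.17,"dy":-0.708},
    {},
    {},
    {}
  ],
  "finger_gap": 0.087
}}

```text
time: 17.8
tcp_pos: [0.4576, 0.251, 0.1386]
ee_rot: [[0.001, 1.0, 0.002], [1.0, -0.001, 0.001], [0.001, 0.002, -1.0]]
ft_force: [-0.2, 0.2, 0.1]
gripper_width: 0.0872
finger_force: 0.0
```

```bash
python3 -c "
from h import *
d=grab('wrist','w8')"
```

```text
(no output)
```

View pics/w8.png

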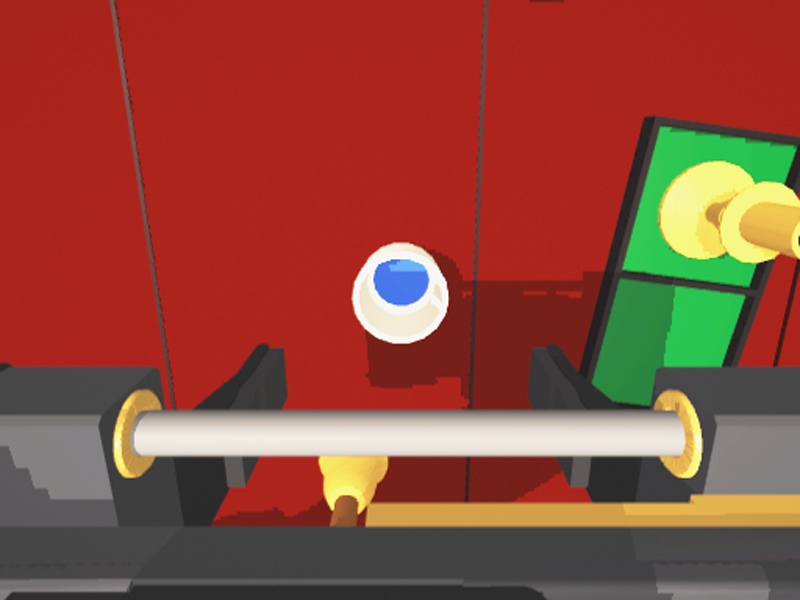

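w8 shows the blue cup's rim centred at (400,295) between the fingers, and the candlestick standing in the green tray, let go.

```bash
python3 -c "
from h import *
d=dict(np.load('pics/w8.npz'))
print(plane(d,np.array([(400,296)])*S,.046))
"
```

```text
[[0.4559 0.2506]]
```

Call:
{"method": "step_hand", "body": {
  "segments": [
    {"dz":0.8},
    {"dz":0.8},
    {"dz":0.6},
    {"dz":0.27},
    {},
    {},
    {}
  ]
}}

```text
time: 18.55
tcp_pos: [0.4576, 0.2512, 0.016]
ee_rot: [[0.001, 1.0, 0.003], [1.0, -0.001, 0.002], [0.002, 0.003, -1.0]]
ft_force: [0.3, 0.8, 0.9]
gripper_width: 0.0867
finger_force: 0.0
```

Call:
{"method": "step_hand", "body": {
  "segments": [
    {},
    {},
    {},
    {},
    {},
    {},
    {},
    {}
  ],
  "finger_gap": 0.04,
  "force": 15
}}

```text
time: 19.35
tcp_pos: [0.4559, 0.2506, 0.0146]
ee_rot: [[0.001, 1.0, -0.001], [1.0, -0.001, 0.0], [0.0, -0.001, -1.0]]
ft_force: [-1.5, -0.1, 2.9]
gripper_width: 0.0504
finger_force: 14.9
```

Call:
{"method": "step_hand", "body": {
  "segments": [
    {"dz":-0.2},
    {"dz":-0.4},
    {"dz":-0.8},
    {"dz":-0.6},
    {"dx":-0.31,"dy":0.25},
    {"dx":-0.62,"dy":0.498},
    {"dx":-0.62,"dy":0.498},
    {"dx":-0.62,"dy":0.498},
    {"dx":-0.62,"dy":0.498},
    {"dx":-0.62,"dy":0.498},
    {"dx":-0.62,"dy":0.498},
    {"dx":-0.31,"dy":0.25},
    {},
    {},
    {}
  ]
}}

```text
time: 20.85
tcp_pos: [0.6297, 0.0351, 0.1144]
ee_rot: [[-0.001, 1.0, -0.001], [1.0, 0.001, 0.001], [0.001, -0.001, -1.0]]
ft_force: [0.1, -0.7, -0.1]
gripper_width: 0.0505
finger_force: 14.9
```

```bash
python3 -c "
from h import *
d=grab('wrist','w9')"
```

Call:
{"method": "step_hand", "body": {
  "segments": [
    {"dz":0.4},
    {"dz":0.6},
    {"dz":0.5},
    {"dz":0.2},
    {"dz":0.06},
    {},
    {},
    {}
  ]
}}

```text
time: 21.7
tcp_pos: [0.6313, 0.0336, 0.0278]
ee_rot: [[0.001, 1.0, 0.002], [1.0, -0.001, 0.0], [0.0, 0.002, -1.0]]
ft_force: [0.2, -0.7, -1.2]
gripper_width: 0.0509
finger_force: 14.9
```

Call:
{"method": "step_hand", "body": {
  "segments": [
    {"dz":0.02},
    {"dz":0.02},
    {"dz":0.02},
    {"dz":0.02},
    {},
    {}
  ]
}}

```text
time: 22.3
tcp_pos: [0.6304, 0.0334, 0.0224]
ee_rot: [[0.001, 1.0, -0.0], [1.0, -0.001, 0.0], [0.0, -0.0, -1.0]]
ft_force: [0.9, -0.2, -0.4]
gripper_width: 0.0508
finger_force: 14.9
```

```bash
python3 -c "
from h import *
d=grab('wrist','w10')"
```

```text
(no output)
```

View pics/w10.png

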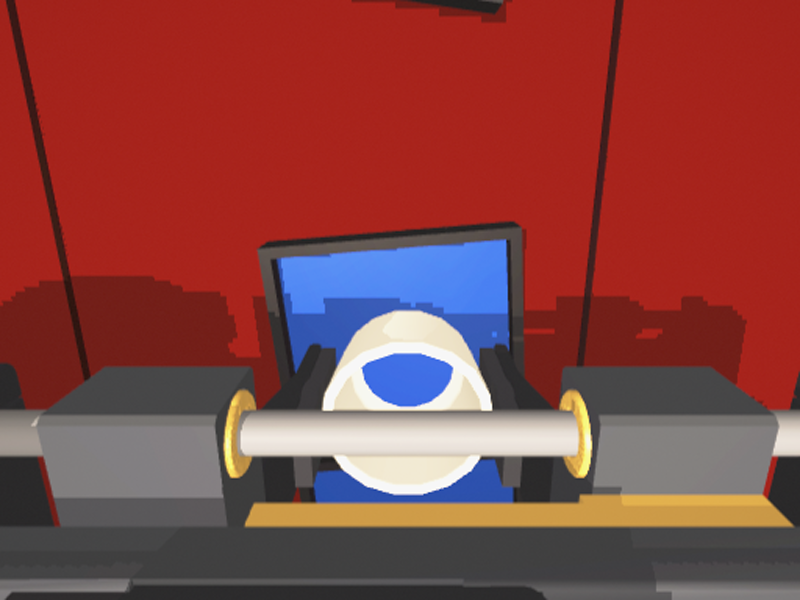

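w10 shows the blue cup upright inside the +y blue compartment (rim at columns 325–492, walls 262 and 522). About 2 mm still to go.

To row units: 0.001 m is 0.02, 0.0005 m is 0.01.

Call:
{"method": "step_hand", "body": {
  "segments": [
    {"dz":0.02},
    {"dz":0.01},
    {},
    {},
    {}
  ]
}}

```text
time: 22.85
tcp_pos: [0.6305, 0.0335, 0.021]
ee_rot: [[0.001, 1.0, 0.0], [1.0, -0.001, 0.0], [0.0, 0.0, -1.0]]
ft_force: [-0.7, -0.6, -0.3]
gripper_width: 0.0507
finger_force: 14.9
```

Call:
{"method": "step_hand", "body": {
  "segments": [
    {"dz":0.01},
    {},
    {},
    {},
    {}
  ],
  "finger_gap": 0.075
}}

```text
time: 23.35
tcp_pos: [0.6305, 0.0335, 0.0206]
ee_rot: [[0.001, 1.0, 0.0], [1.0, -0.001, 0.0], [0.0, 0.0, -1.0]]
ft_force: [0.1, -0.0, -0.1]
gripper_width: 0.0738
finger_force: 0.0
```

Call:
{"method": "step_hand", "body": {
  "segments": [
    {"dz":-0.4},
    {"dz":-0.8},
    {"dz":-0.8},
    {"dx":-0.12,"dy":-0.818},
    {"dx":-0.12,"dy":-0.818},
    {"dx":-0.12,"dy":-0.818},
    {"dx":-0.12,"dy":-0.818},
    {"dx":-0.12,"dy":-0.818},
    {},
    {},
    {}
  ],
  "finger_gap": 0.087
}}

```text
time: 24.45
tcp_pos: [0.4276, 0.0038, 0.1211]
ee_rot: [[0.0, 1.0, 0.002], [1.0, -0.0, 0.0], [0.0, 0.002, -1.0]]
ft_force: [0.9, 0.4, -0.0]
gripper_width: 0.0869
finger_force: 0.0
```

```bash
python3 -c "
from h import *
d=grab('wrist','w11')"
```

View pics/w11.png

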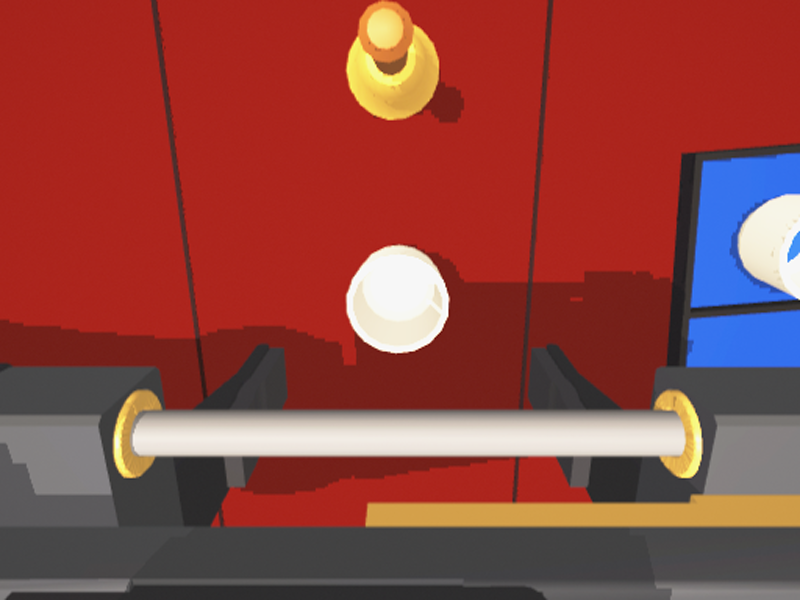

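w11 shows the plain cup's rim centred at (398,300) between the fingers, the bell knob at (386,28), and the blue cup standing in its tray.

The rows are not in the units I measure in: shifts go in shares of 50 mm. I convert before sending: 0.04 m is 0.8, 0.02 m is 0.4.

```bash
python3 -c "
from h import *
d=dict(np.load('pics/w11.npz'))
print(plane(d,np.array([(398,301)])*S,.046),plane(d,np.array([(386,28)])*S,.099),plane(d,np.array([(393,72)])*S,.01))
"
```

```text
[[0.4251 0.0061]] [[0.4225 0.1186]] [[0.4226 0.1159]]
```

Call:
{"method": "step_hand", "body": {
  "segments": [
    {"dy":-0.02,"dz":0.8},
    {"dy":-0.02,"dz":0.8},
    {"dz":0.4},
    {"dz":0.11},
    {},
    {},
    {}
  ]
}}

```text
time: 25.2
tcp_pos: [0.4252, 0.0038, 0.0161]
ee_rot: [[0.001, 1.0, 0.003], [1.0, -0.001, 0.001], [0.001, 0.003, -1.0]]
ft_force: [-0.4, -0.1, -0.4]
gripper_width: 0.0873
finger_force: 0.0
```

```bash
python3 -c "
from h import *
print(env.get_state()['joints'])"
```

```text
[-26.4284  24.3859  24.6682 131.8988 -22.1196  27.3026  16.0701]
```

Call:
{"method": "step_hand", "body": {
  "segments": [
    {"dx":0.03},
    {},
    {},
    {},
    {},
    {},
    {},
    {}
  ],
  "finger_gap": 0.04,
  "force": 15
}}

```text
time: 26.0
tcp_pos: [0.4238, 0.0051, 0.015]
ee_rot: [[0.001, 1.0, -0.0], [1.0, -0.001, 0.0], [0.0, -0.0, -1.0]]
ft_force: [-1.0, -0.1, 2.6]
gripper_width: 0.0502
finger_force: 14.9
```

Call:
{"method": "step_hand", "body": {
  "segments": [
    {"dz":-0.2},
    {"dz":-0.4},
    {"dz":-0.8},
    {"dz":-0.6},
    {"dx":-0.1,"dy":0.36},
    {"dx":-0.196,"dy":0.71},
    {"dx":-0.196,"dy":0.71},
    {"dx":-0.196,"dy":0.71},
    {"dx":-0.196,"dy":0.71},
    {"dx":-0.196,"dy":0.71},
    {"dx":-0.1,"dy":0.36},
    {},
    {},
    {}
  ]
}}

```text
time: 27.4
tcp_pos: [0.636, -0.0536, 0.115]
ee_rot: [[0.001, 1.0, -0.001], [1.0, -0.001, 0.001], [0.001, -0.001, -1.0]]
ft_force: [-0.2, 0.1, -0.7]
gripper_width: 0.0498
finger_force: 15.0
```

To row units: 0.03 m is 0.6, 0.025 m is 0.5.

Call:
{"method": "step_hand", "body": {
  "segments": [
    {"dy":0.02,"dz":0.4},
    {"dz":0.6},
    {"dz":0.5},
    {"dz":0.2},
    {"dz":0.08},
    {},
    {},
    {}
  ]
}}

```text
time: 28.2
tcp_pos: [0.6393, -0.0541, 0.0273]
ee_rot: [[0.001, 1.0, 0.002], [1.0, -0.001, 0.0], [0.0, 0.002, -1.0]]
ft_force: [0.3, 0.5, -1.1]
gripper_width: 0.0499
finger_force: 15.0
```

Call:
{"method": "step_hand", "body": {
  "segments": [
    {"dz":0.02},
    {"dz":0.02},
    {"dz":0.02},
    {"dz":0.02},
    {},
    {},
    {}
  ]
}}

```text
time: 28.9
tcp_pos: [0.6384, -0.0541, 0.022]
ee_rot: [[0.001, 1.0, -0.0], [1.0, -0.001, 0.0], [0.0, -0.0, -1.0]]
ft_force: [0.6, -0.1, -0.2]
gripper_width: 0.0502
finger_force: 15.0
```

To row units: 0.001 m is 0.02.

Call:
{"method": "step_hand", "body": {
  "segments": [
    {"dz":0.02},
    {},
    {}
  ]
}}

```text
time: 29.2
tcp_pos: [0.6385, -0.0541, 0.0211]
ee_rot: [[0.001, 1.0, 0.0], [1.0, -0.001, 0.0], [0.0, 0.0, -1.0]]
ft_force: [0.8, 0.4, -0.1]
gripper_width: 0.0504
finger_force: 14.9
```

Call:
{"method": "step_hand", "body": {
  "segments": [
    {"dz":0.006},
    {},
    {},
    {},
    {}
  ],
  "finger_gap": 0.075
}}

```text
time: 29.7
tcp_pos: [0.6383, -0.054, 0.0207]
ee_rot: [[0.001, 1.0, -0.0], [1.0, -0.001, 0.0], [0.0, -0.0, -1.0]]
ft_force: [-0.6, -0.8, -0.2]
gripper_width: 0.0734
finger_force: 0.0
```

Call:
{"method": "step_hand", "body": {
  "segments": [
    {"dz":-0.4},
    {"dz":-0.8},
    {"dz":-0.8},
    {"dz":-0.6},
    {"dx":0.49,"dy":-0.618},
    {"dx":0.49,"dy":-0.618},
    {"dx":0.49,"dy":-0.618},
    {"dx":0.49,"dy":-0.618},
    {"dx":0.49,"dy":-0.618},
    {"dx":0.49,"dy":-0.618},
    {"dx":0.49,"dy":-0.618},
    {},
    {},
    {}
  ],
  "finger_gap": 0.075
}}

```text
time: 31.1
tcp_pos: [0.4233, 0.117, 0.1511]
ee_rot: [[0.002, 1.0, 0.001], [1.0, -0.002, 0.0], [0.0, 0.001, -1.0]]
ft_force: [-0.5, -1.3, 0.7]
gripper_width: 0.0752
finger_force: 0.0
```

```bash
python3 -c "
from h import *
d=grab('wrist','w12')"
```

```text
(no output)
```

View pics/w12.png

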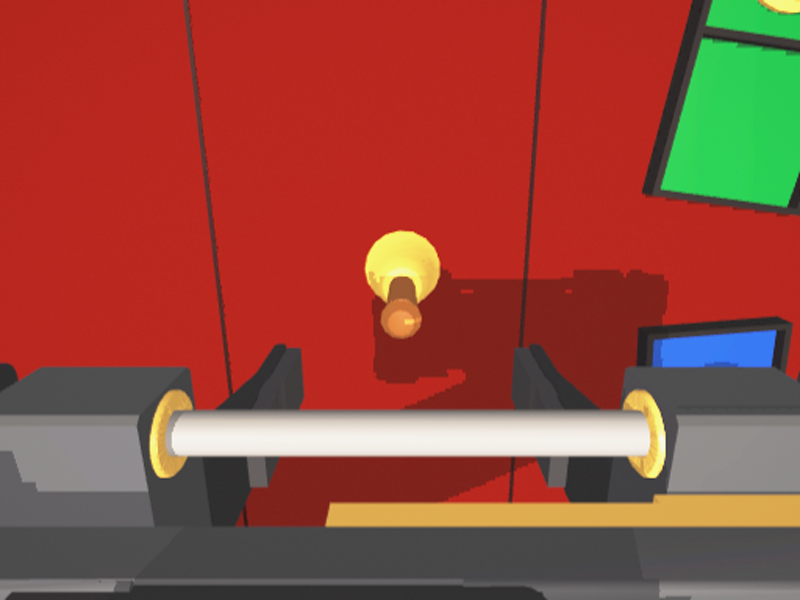

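w12 shows the bell centred between the fingers: knob at (401,319), mouth at (403,267).

```bash
python3 -c "
from h import *
d=dict(np.load('pics/w12.npz'))
print(plane(d,np.array([(401,319)])*S,.096),plane(d,np.array([(403,268)])*S,.01))
"
```

```text
[[0.4224 0.1171]] [[0.4228 0.1197]]
```

Call:
{"method": "step_hand", "body": {
  "segments": [
    {"dz":0.6},
    {"dz":0.8},
    {"dz":0.4},
    {"dz":0.18},
    {},
    {},
    {}
  ]
}}

```text
time: 31.85
tcp_pos: [0.4234, 0.1178, 0.0528]
ee_rot: [[0.001, 1.0, 0.002], [1.0, -0.001, 0.001], [0.001, 0.002, -1.0]]
ft_force: [-0.2, 0.2, 0.0]
gripper_width: 0.0754
finger_force: 0.0
```

Call:
{"method": "step_hand", "body": {
  "segments": [
    {},
    {},
    {},
    {},
    {},
    {},
    {},
    {},
    {},
    {}
  ],
  "finger_gap": 0.008,
  "force": 25
}}

```text
time: 32.85
tcp_pos: [0.422, 0.1176, 0.0516]
ee_rot: [[0.001, 1.0, -0.0], [1.0, -0.001, -0.0], [-0.0, -0.0, -1.0]]
ft_force: [0.2, -0.2, -0.4]
gripper_width: 0.0157
finger_force: 25.0
```

Call:
{"method": "step_hand", "body": {
  "segments": [
    {"dz":-0.2},
    {"dz":-0.4},
    {"dz":-0.8},
    {"dz":-0.6},
    {"dx":0.146,"dy":0.33},
    {"dx":0.292,"dy":0.66},
    {"dx":0.292,"dy":0.66},
    {"dx":0.292,"dy":0.66},
    {"dx":0.292,"dy":0.66},
    {"dx":0.292,"dy":0.66},
    {"dx":0.146,"dy":0.33},
    {},
    {},
    {}
  ]
}}

```text
time: 34.25
tcp_pos: [0.619, 0.2043, 0.1518]
ee_rot: [[0.001, 1.0, -0.001], [1.0, -0.001, -0.0], [-0.0, -0.001, -1.0]]
ft_force: [-0.6, 0.3, -1.4]
gripper_width: 0.0156
finger_force: 25.0
```

To row units: 0.03 m is 0.6, 0.025 m is 0.5.

Call:
{"method": "step_hand", "body": {
  "segments": [
    {"dx":0.02,"dy":0.02,"dz":0.4},
    {"dz":0.6},
    {"dz":0.5},
    {"dz":0.2},
    {"dz":0.08},
    {},
    {},
    {}
  ]
}}

```text
time: 35.05
tcp_pos: [0.6221, 0.2063, 0.0641]
ee_rot: [[0.001, 1.0, 0.002], [1.0, -0.001, 0.001], [0.001, 0.002, -1.0]]
ft_force: [-0.5, -0.2, -2.1]
gripper_width: 0.0157
finger_force: 25.0
```

Call:
{"method": "step_hand", "body": {
  "segments": [
    {"dz":0.02},
    {"dz":0.02},
    {"dz":0.02},
    {"dz":0.02},
    {},
    {},
    {}
  ]
}}

```text
time: 35.75
tcp_pos: [0.6213, 0.206, 0.0587]
ee_rot: [[0.001, 1.0, 0.0], [1.0, -0.001, 0.0], [0.0, 0.0, -1.0]]
ft_force: [-0.4, -0.5, -2.1]
gripper_width: 0.0157
finger_force: 25.0
```

```bash
python3 -c "
from h import *
d=grab('wrist','w13')"
```

```text
(no output)
```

View pics/w13.png

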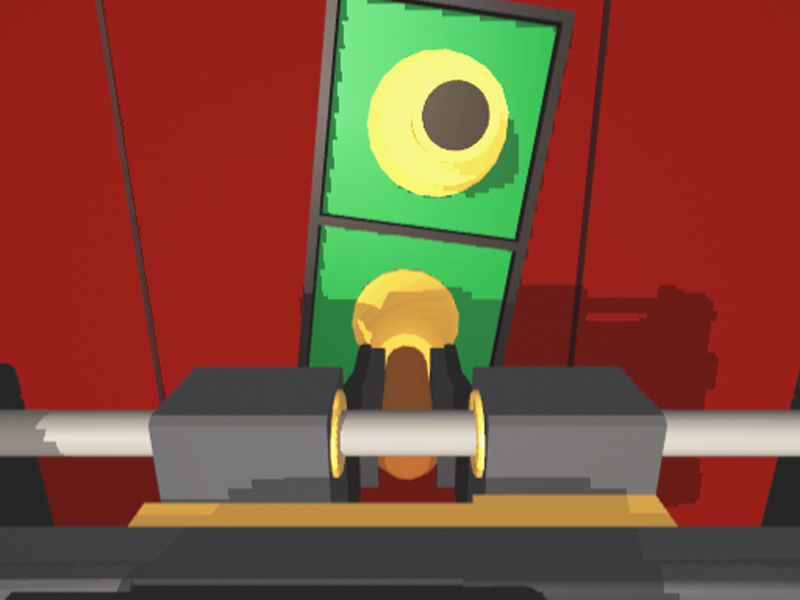

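w13 shows the bell inside the −y green compartment (mouth at columns 352–458, walls 315 and 505), with the candlestick standing beyond. About 1 mm still to go.

To row units: 0.001 m is 0.02, 0.0003 m is 0.006.

Call:
{"method": "step_hand", "body": {
  "segments": [
    {"dz":0.02},
    {"dz":0.006},
    {},
    {}
  ]
}}

```text
time: 36.2
tcp_pos: [0.6214, 0.2062, 0.0577]
ee_rot: [[0.001, 1.0, 0.0], [1.0, -0.001, 0.0], [0.0, 0.0, -1.0]]
ft_force: [-1.1, 0.2, 0.6]
gripper_width: 0.0156
finger_force: 25.0
```

Force has gone to zero, so the bell is down. Release, rise, back off.

Call:
{"method": "step_hand", "body": {
  "segments": [
    {},
    {},
    {},
    {}
  ],
  "finger_gap": 0.05
}}

```text
time: 36.6
tcp_pos: [0.6213, 0.2059, 0.0574]
ee_rot: [[0.001, 1.0, 0.0], [1.0, -0.001, -0.0], [-0.0, 0.0, -1.0]]
ft_force: [-0.3, 1.5, -0.7]
gripper_width: 0.0396
finger_force: 0.0
```

Call:
{"method": "step_hand", "body": {
  "segments": [
    {"dz":-0.4},
    {"dz":-0.8},
    {"dz":-1},
    {"dz":-1},
    {"dz":-1},
    {"dy":-0.8},
    {"dy":-0.8},
    {"dy":-0.8},
    {"dy":-0.8},
    {},
    {},
    {}
  ]
}}

```text
time: 37.8
tcp_pos: [0.4624, 0.2061, 0.2678]
ee_rot: [[0.001, 1.0, 0.001], [1.0, -0.001, 0.0], [0.0, 0.001, -1.0]]
ft_force: [-0.1, 0.4, 0.1]
gripper_width: 0.0499
finger_force: 0.0
```

```bash
python3 -c "
from h import *
s=grab('scene');i=s['img'][:,:,::-1][130:270,100:440]
cv2.imwrite('pics/end.png',cv2.resize(i,(800,330),interpolation=cv2.INTER_CUBIC))"
```

```text
(no output)
```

View pics/end.png

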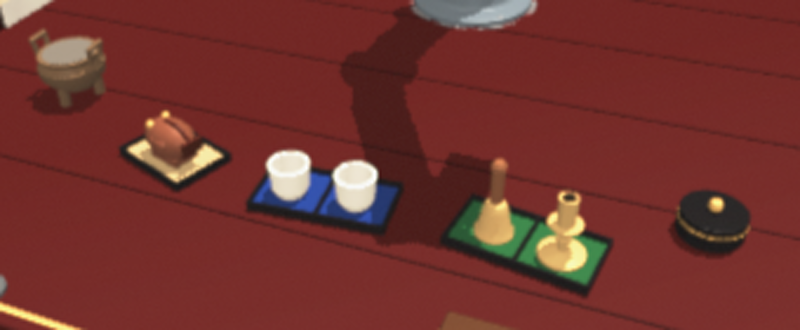

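The final scene crop shows all five things upright in their trays: fish (170,140), cups (288,175) and (355,187), bell (497,210), candlestick (563,235). The censer and incense box look untouched. Handing in.

```bash
python3 -c "
from bench import env
print(env.close_job())"
```

```text
the job is handed in; nothing more can be done
None
```

All five things are in their trays, upright and let go, with the censer and incense box left alone; the job was handed in at about 38 s, and no verdict was returned.

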